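Sift the nutmegs from the walnuts

ROBOT

A 6-joint arm with a two-finger parallel gripper is mounted at the origin on the work surface. World frame = base frame: x ahead of the robot, y to its left, z up, the work surface at z = 0. Lengths are in m, angles in rad, forces in N, time in s.
With the tool pointing down it reaches from about 0.35 to 0.975 m from the base axis. Payload 4.9 kg.
Tool frame: the origin (TCP) lies midway between the tips of the shut fingers; the grasp point (between the pads) lies 19 mm behind it; z points along the fingers, y is the line along which they close (so a half turn about z gives the same grasp; the last joint's range is limited). The gripper opens to 85 mm and grips with 20 to 120 N. Pads are 22 mm wide; open, the fingers measure 114 mm over their backs; the gripper's body (76 mm by 85 mm) begins 54 mm behind the grasp point. The pads swing forward as they close: fully open they stand 13 mm farther back than shut.
Start: joints at [1.223, 0.053, 1.613, -0, 1.476, -0.119], TCP at [0.142, 0.609, 0.231] pointing down, gripper open.
Joint ranges: [-3.01, 3.01], [-1.01, 2.22], [0.06, 2.58], [-1.02, 4.17], [0.09, 2.62], [-3.14, 3.14]. Speed limits (rad/s): [2.57, 2.57, 3.14, 3.14, 3.14, 3.14].

INTERFACE

Orientations are given as a rotation vector (axis times angle).
In Python, from station import telemetry, optics, ctrl gives the robot as it stands.
- The arm moves only by the shell command python3 -m pendant 'ROWS' [FORCE]. ROWS is JSON, one flat list of numbers, 7 for each row, row after row: the turn, a rotation vector about the tool's x, y, z as a fraction of full scale, then the shift along the tool's x, y, z as a fraction of full scale, then the opening, from 0 (shut) to 1 (fully open). In form: [ax, ay, az, tx, ty, tz, fingers, ax, ay, az, tx, ty, tz, fingers, ...]. A call has 1 to 12 rows; each row is the pose to reach, as a shift and turn from the pose commanded when the call began, along the tool's axes at that moment; what a row does not reach only later rows make up. Full scale, the value 1, is 300 mm for a shift and 30 degrees for a turn. A row lasts 1/8 s, in which the tool goes at most 62.5 mm and 10.7 degrees, less where a joint would pass 70% of its speed; a pose out of reach is approached as far as the arm can. A call with a number of a shift or a turn outside -1 to 1 is refused whole. A call with a gripper value outside its range is refused whole. The fingers move at their own pace and stop on an object; FORCE is the grip in N (left out, the last holds). Time passes only in rows, so rows that repeat a pose let the fingers close. It gives the time, the measured TCP pose, the force, the opening and the grip force at its end, in the units of the state.
- telemetry.get_obs(): the state, without advancing time (a new reading comes with each control period).
- optics.get_image(name): name is "scene" or "top" or "wrist"; returns a dict with "image" (420x560x3 uint8, red, green, blue), "depth" (420x560 float32, m along the optical axis (not along the pixel's ray), 0 where there is no reading), "fx", "fy", "cx", "cy" (pixels), "rvec" (rotation vector, rad) and "tvec" (3), from world to camera coordinates, as OpenCV has them. Camera axes: x right, y down, z forward; pixel columns grow to the right and rows downward; lengths in m; the calibration is good to about 2 mm. A picture is of the moment at which its call begins.
- ctrl.finish_job(): hands the job in; it is judged then, once.
The state is a dict: "t": time; "q": joint angles; "dq": joint speeds; "effort": joint torques, N m; "tool_pos": TCP position; "tool_rot": TCP orientation; "contact_force": force on the tool from outside, world axes, zero at the start; "wrist_torque": the same for the moment, N m; "opening": finger opening in m; "grip_force": force on a finger pad.
Only numpy, scipy, OpenCV 4.12 (cv2) and the standard library are available. Lean on these libraries where they do the work, as an engineer would, in place of code of your own. Each camera call takes 0.05 s, during which the arm holds its last target. There are 200 camera calls.

TASK

Take the sieve by its sloping handle, lift it clear of the pan's floor and, holding it level over the pan, shake it side to side until all five nutmegs have dropped into the pan and only the three walnuts are left in the sieve. Then set the sieve, walnuts still in it, gently on its legs in the middle of the cork mat and let go, leaving the nutmegs in the pan and everything else where it stands.

Things in the scene. Friction and masses are not known exactly. Their poses are not given: they have to be found in the camera images.
- sieve_foot (a point): the sieve: an aluminium box sieve, 128 (x) x 144 (y) mm, rim 78 mm high, 3 mm walls, open top, on four 28 mm corner legs; 0.18 to 0.29 kg empty. This point: centre of its underside, level with the leg ends; z up, -x towards its one handle, y across. It starts standing on the pan's floor, holding all the nuts.
- sieve_floor (a point): centre of the sieve's 4 mm floor, 32 mm above sieve_foot (top face), axes alike. The floor has six slots, 26 mm wide (y) and 56 mm long (x), centred at y = -48, 0 and 48 mm, flat lands 22 mm wide between them at y = -24 and 24 mm, 8 mm lands by the walls, and a 10 mm bar across at x = 0.
- sieve_grip (a point): sieve's handle: a flat pine plate, 96 mm wide (y), 65 long, 10 thick, rising from its -x wall and leaning outward (to -x) 0.524 rad (30 degrees) from upright. This point: mid-thickness, mid-width, 23 mm from its upper edge; x = -85, y = 0, z = 108 mm from sieve_foot, axes alike. Pinch it by its two broad faces, fingers pointing down along the slope.
- pan: receiving pan: a low open steel tray, 210 (x) x 260 (y) mm outside, 35 mm high, walls and floor 5 mm, fixed to the shelf. Origin at the centre of its underside, z up.
- mat_top (a point): cork mat: a flat cork square, 210 x 210 x 8 mm, fixed on the shelf. This point is the centre of its top face; axes along its sides.
- nutmeg0_c (a point): nutmeg 1 of 5: a small brown nut, 20 mm across and 19 mm high, about 10 g, standing on a 7 mm flat foot on one of the sieve's lands until a brisk shake (strokes of some 40 mm, several a second) topples it and it drops through a slot. This point is its centre.
- nutmeg1_c (a point): nutmeg 2 of 5: a small brown nut, 20 mm across and 19 mm high, about 10 g, standing on a 7 mm flat foot on one of the sieve's lands until a brisk shake (strokes of some 40 mm, several a second) topples it and it drops through a slot. This point is its centre.
- nutmeg2_c (a point): nutmeg 3 of 5: a small brown nut, 20 mm across and 19 mm high, about 10 g, standing on a 7 mm flat foot on one of the sieve's lands until a brisk shake (strokes of some 40 mm, several a second) topples it and it drops through a slot. This point is its centre.
- nutmeg3_c (a point): nutmeg 4 of 5: a small brown nut, 20 mm across and 19 mm high, about 10 g, standing on a 7 mm flat foot on one of the sieve's lands until a brisk shake (strokes of some 40 mm, several a second) topples it and it drops through a slot. This point is its centre.
- nutmeg4_c (a point): nutmeg 5 of 5: a small brown nut, 20 mm across and 19 mm high, about 10 g, standing on a 7 mm flat foot on one of the sieve's lands until a brisk shake (strokes of some 40 mm, several a second) topples it and it drops through a slot. This point is its centre.
- walnut0_c (a point): walnut 1 of 3: a round brown nut, 38 mm across, about 14 g, in the sieve; too large for the slots. This point is its centre.
- walnut1_c (a point): walnut 2 of 3: a round brown nut, 38 mm across, about 14 g, in the sieve; too large for the slots. This point is its centre.
- walnut2_c (a point): walnut 3 of 3: a round brown nut, 38 mm across, about 14 g, in the sieve; too large for the slots. This point is its centre.
- cup: bystander: yellow plastic measuring cup, 72 mm across, 55 mm high; origin under its middle. Leave it where it is.
- mug: bystander: beige ceramic mug, 82 mm across, 95 mm high, handle at its +y side; origin under its middle. Leave it where it is.
- jar_a: bystander: empty glass jar with a red lid, 72 mm across, 110 mm high; origin under its middle. Leave it where it is.
- jar_b: bystander: second empty glass jar with a red lid, 72 mm across, 110 mm high; origin under its middle. Leave it where it is.
- spoon: bystander: spoon lying flat, 180 mm long; origin under its middle. Leave it where it is.
Things that resemble listed ones, but are neither listed nor needed, are in the scene too. What is shaped like the part that bears sieve_foot but blue or purple is not meant.

How it is judged:
On the way, in this order (a step that is already met when the one before it is completed fails the run):
1. the sieve is lifted clear of the pan's floor, over the pan, with nutmegs still in it (z of sieve_foot in the frame of pan above 0.008 m and horizontal distance between sieve_foot and pan below 0.1 m and not ((x of nutmeg0_c in the frame of pan between -0.105 and 0.105 m and y of nutmeg0_c in the frame of pan between -0.13 and 0.13 m and z of nutmeg0_c in the frame of pan between 0 and 0.033 m) and (x of nutmeg1_c in the frame of pan between -0.105 and 0.105 m and y of nutmeg1_c in the frame of pan between -0.13 and 0.13 m and z of nutmeg1_c in the frame of pan between 0 and 0.033 m) and (x of nutmeg2_c in the frame of pan between -0.105 and 0.105 m and y of nutmeg2_c in the frame of pan between -0.13 and 0.13 m and z of nutmeg2_c in the frame of pan between 0 and 0.033 m) and (x of nutmeg3_c in the frame of pan between -0.105 and 0.105 m and y of nutmeg3_c in the frame of pan between -0.13 and 0.13 m and z of nutmeg3_c in the frame of pan between 0 and 0.033 m) and (x of nutmeg4_c in the frame of pan between -0.105 and 0.105 m and y of nutmeg4_c in the frame of pan between -0.13 and 0.13 m and z of nutmeg4_c in the frame of pan between 0 and 0.033 m))), for 0.1 s.
2. all five nutmegs lie in the pan while the sieve, with the three walnuts in it, is still held above the pan's floor (z of sieve_foot in the frame of pan above 0.006 m and horizontal distance between sieve_foot and pan below 0.1 m and x of nutmeg0_c in the frame of pan between -0.105 and 0.105 m and y of nutmeg0_c in the frame of pan between -0.13 and 0.13 m and z of nutmeg0_c in the frame of pan between 0 and 0.033 m and x of nutmeg1_c in the frame of pan between -0.105 and 0.105 m and y of nutmeg1_c in the frame of pan between -0.13 and 0.13 m and z of nutmeg1_c in the frame of pan between 0 and 0.033 m and x of nutmeg2_c in the frame of pan between -0.105 and 0.105 m and y of nutmeg2_c in the frame of pan between -0.13 and 0.13 m and z of nutmeg2_c in the frame of pan between 0 and 0.033 m and x of nutmeg3_c in the frame of pan between -0.105 and 0.105 m and y of nutmeg3_c in the frame of pan between -0.13 and 0.13 m and z of nutmeg3_c in the frame of pan between 0 and 0.033 m and x of nutmeg4_c in the frame of pan between -0.105 and 0.105 m and y of nutmeg4_c in the frame of pan between -0.13 and 0.13 m and z of nutmeg4_c in the frame of pan between 0 and 0.033 m and x of walnut0_c in the frame of sieve_foot between -0.062 and 0.062 m and y of walnut0_c in the frame of sieve_foot between -0.07 and 0.07 m and z of walnut0_c in the frame of sieve_foot between 0.03 and 0.078 m and x of walnut1_c in the frame of sieve_foot between -0.062 and 0.062 m and y of walnut1_c in the frame of sieve_foot between -0.07 and 0.07 m and z of walnut1_c in the frame of sieve_foot between 0.03 and 0.078 m and x of walnut2_c in the frame of sieve_foot between -0.062 and 0.062 m and y of walnut2_c in the frame of sieve_foot between -0.07 and 0.07 m and z of walnut2_c in the frame of sieve_foot between 0.03 and 0.078 m), for 0.1 s.
At the end, for the whole second after the job is handed in: The sieve stands at rest on its legs on the cork mat, level (within 0.06 rad), its centre within 30 mm of the mat's centre; the three walnuts are in it and all five nutmegs lie in the pan; the sieve is let go (x of nutmeg0_c in the frame of pan between -0.105 and 0.105 m and y of nutmeg0_c in the frame of pan between -0.13 and 0.13 m and z of nutmeg0_c in the frame of pan between 0 and 0.033 m and x of nutmeg1_c in the frame of pan between -0.105 and 0.105 m and y of nutmeg1_c in the frame of pan between -0.13 and 0.13 m and z of nutmeg1_c in the frame of pan between 0 and 0.033 m and x of nutmeg2_c in the frame of pan between -0.105 and 0.105 m and y of nutmeg2_c in the frame of pan between -0.13 and 0.13 m and z of nutmeg2_c in the frame of pan between 0 and 0.033 m and x of nutmeg3_c in the frame of pan between -0.105 and 0.105 m and y of nutmeg3_c in the frame of pan between -0.13 and 0.13 m and z of nutmeg3_c in the frame of pan between 0 and 0.033 m and x of nutmeg4_c in the frame of pan between -0.105 and 0.105 m and y of nutmeg4_c in the frame of pan between -0.13 and 0.13 m and z of nutmeg4_c in the frame of pan between 0 and 0.033 m and x of walnut0_c in the frame of sieve_foot between -0.062 and 0.062 m and y of walnut0_c in the frame of sieve_foot between -0.07 and 0.07 m and z of walnut0_c in the frame of sieve_foot between 0.03 and 0.078 m and x of walnut1_c in the frame of sieve_foot between -0.062 and 0.062 m and y of walnut1_c in the frame of sieve_foot between -0.07 and 0.07 m and z of walnut1_c in the frame of sieve_foot between 0.03 and 0.078 m and x of walnut2_c in the frame of sieve_foot between -0.062 and 0.062 m and y of walnut2_c in the frame of sieve_foot between -0.07 and 0.07 m and z of walnut2_c in the frame of sieve_foot between 0.03 and 0.078 m and horizontal distance between sieve_foot and mat_top below 0.03 m and z of sieve_foot in the frame of mat_top between -0.004 and 0.004 m and angle between sieve_foot's own z axis and vertical below 0.06 rad and linear speed of sieve below 0.02 m/s); the robot touches nothing.
It fails at once if the sieve is tipped more than 0.35 rad from level (angle between sieve_foot's own z axis and vertical above 0.35 rad).
It fails at once if the sieve is banged or pressed on the mat with more than 45 N (contact force between sieve and mat above 45 N).
It fails at once if a bystander is moved more than 30 mm (distance of any of cup, mug, jar_a, jar_b, spoon from where it was at the start of the episode above 0.03 m).
It also fails if it takes over 54 s, if anything falls off the work surface, if the arm or the gripper's body presses on something with over 40 N, if the wrist force passes 120 N, or if a joint passes its speed limit or range.

## Working session

There is one attempt and no reset: what is moved stays moved. The work goes in short steps, Python scripts to look and compute and a shell command to move; the robot and the scene stay as the last step left them, time stands still between calls to the robot, and variables do not carry over. Pictures are saved under pics/ and viewed, at most 10 in all, crops included, and the job is handed in when it is done.

```bash
mkdir -p pics; ls; cat > h.py <<'E'
import numpy as np,cv2
from station import telemetry,optics,ctrl
def cam(n):
    d=optics.get_image(n); d['R']=cv2.Rodrigues(np.array(d['rvec'],float))[0]; d['t']=np.array(d['tvec'],float).ravel(); return d
def world(d):
    z=d['depth'].astype(float); v,u=np.mgrid[:z.shape[0],:z.shape[1]]
    P=np.stack([(u-d['cx'])/d['fx']*z,(v-d['cy'])/d['fy']*z,z],-1)
    return (P-d['t'])@d['R']
E
python3 - <<'E'
from h import *
import pickle
for n in ['scene','top']:
    d=cam(n); pickle.dump(d,open(n+'.pkl','wb'))
    cv2.imwrite(f'pics/{n}0.png',cv2.cvtColor(d['image'],cv2.COLOR_RGB2BGR))
print(telemetry.get_obs())
E
```

```text
pics
{'t': 0.1, 'q': array([ 1.22299995e+00,  5.33309430e-02,  1.61414354e+00, -3.01508753e-05,
        1.47601886e+00, -1.19021895e-01]), 'dq': array([ 0.00011494, -0.00045641, -0.00160039, -0.0004494 , -0.00135892,
       -0.00121552]), 'effort': array([ 1.12782753e-03, -3.94909823e+01, -3.71360672e+01, -2.48477113e-05,
        3.85707506e-03, -6.87519076e-06]), 'tool_pos': array([0.14156752, 0.60817645, 0.23016896]), 'tool_rot': array([-3.58523465e-01, -3.12065350e+00,  2.91516370e-03]), 'contact_force': array([-0.32788315,  0.08959116, -1.35240961]), 'wrist_torque': array([ 0.00330513, -0.00436206,  0.01512527]), 'grip_force': 0.0, 'opening': 0.08523876669741473}
```

View pics/top0.png

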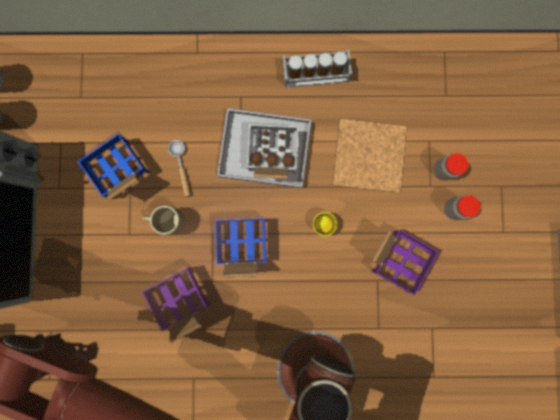

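View pics/scene0.png

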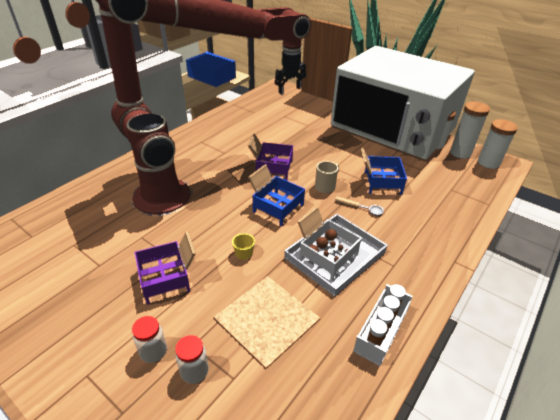

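Candidates shaped like the sieve in the top view: blue at (113,165) and (242,242), purple at (176,300) and (406,262), and grey aluminium at (273,148) in the steel pan. The grey one matches: it is in the pan, holds the nuts, and its handle is at (270,175) facing the robot. The cork mat is at (370,155).

```bash
python3 - <<'E'
from h import *
import pickle
d=pickle.load(open('top.pkl','rb')); W=world(d); im=d['image']; hsv=cv2.cvtColor(im,cv2.COLOR_RGB2HSV)
print(d['fx'],d['t'],-d['R'].T@d['t'])
z=W[...,2]
def rep(name,m,deg=True):
    m=m.astype(np.uint8); n,l,s,c=cv2.connectedComponentsWithStats(m)
    i=1+np.argmax(s[1:,4]); P=W[l==i]; r=cv2.minAreaRect((P[:,:2]*1000).astype(np.float32))
    print(name,s[i,4],c[i].round(),'rect',np.round(r[0],1),np.round(r[1],1),round(r[2],1),'medz',np.median(P[:,2]).round(4))
roi=np.zeros(z.shape,bool); roi[100:200,320:420]=1
rep('mat',roi&(z>.004)&(z<.02))
roi[:]=0; roi[95:200,205:325]=1
rep('pan',roi&(z>.028)&(z<.042))
rep('sieverim',roi&(z>.074)&(z<.092))
rep('handle',roi&(z>.095))
m=roi&(z>.095); P=W[m]; print(P.min(0),P.max(0))
for y0 in np.arange(.098,.14,.006):
    q=P[abs(P[:,2]-y0)<.003]; 
    if len(q): print(y0.round(3),len(q),q.mean(0).round(3))
for nm,(v,u) in dict(jar_a=(165,455),jar_b=(207,467),cup=(224,325),mug=(220,165),bluesieve=(242,242),sp=(165,180),rack=(62,318)).items(): print(nm,W[v,u].round(3))
cv2.imwrite('pics/crop.png',cv2.cvtColor(cv2.resize(im[100:195,210:420],None,fx=3.6,fy=3.6,interpolation=2),cv2.COLOR_RGB2BGR))
E
```

```text
453.1514392059642 [0.09024256 0.49658529 1.36059306] [0.38241476 0.09088925 1.39694389]
mat 4222 [369. 155.] rect [ 653.8 -172.3] [230.4 230.3] 88.2 medz 0.0086
pan 481 [273. 150.] rect [668.8 127.7] [138.2 113.6] 86.9 medz 0.0375
sieverim 234 [269. 143.] rect [663.8 127.8] [143.9 132.7] 86.9 medz 0.083
handle 301 [270. 173.] rect [490.6 134.1] [ 93.3 215.5] 89.5 medz 0.1275
[0.38241476 0.08652632 0.09524199] [0.59821489 0.17995451 1.39694389]
0.098 27 [0.595 0.13  0.099]
0.104 26 [0.592 0.135 0.104]
0.11 24 [0.588 0.13  0.11 ]
0.116 33 [0.585 0.133 0.116]
0.122 25 [0.581 0.133 0.123]
0.128 52 [0.575 0.135 0.129]
0.134 96 [0.571 0.13  0.134]
0.14 13 [0.571 0.132 0.139]
jar_a [ 0.602 -0.399  0.109]
jar_b [ 0.48  -0.428  0.112]
cup [ 0.439 -0.033  0.003]
mug [0.454 0.459 0.004]
bluesieve [0.385 0.219 0.037]
sp [0.623 0.413 0.013]
rack [ 0.915 -0.01   0.093]
```

View pics/crop.png

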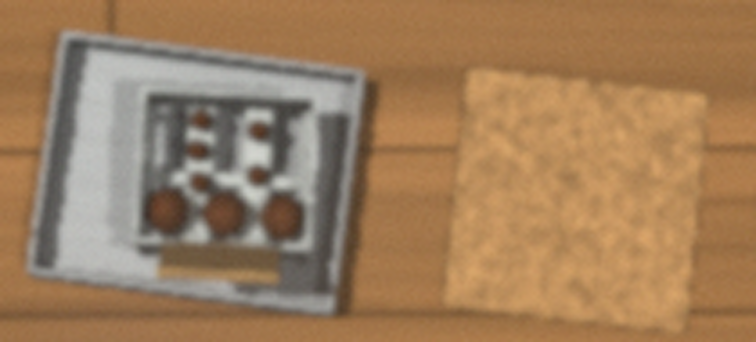

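The crop confirms the grey sieve, with five nutmegs on its lands at crop (200,120)–(260,175) and three walnuts at y≈212. The pan corners are (65,33), (365,72), (335,315) and (30,272); the mat corners are (467,70), (707,95), (685,330) and (445,305). Next I cast rays through the corners and plan the approach.

```bash
cat >> h.py <<'E'
from scipy.spatial.transform import Rotation as Rot
def ray(d,uv,z):
    uv=np.atleast_2d(uv).astype(float); r=np.c_[(uv[:,0]-d['cx'])/d['fx'],(uv[:,1]-d['cy'])/d['fy'],np.ones(len(uv))]@d['R']
    c=-d['R'].T@d['t']; return c+r*((z-c[2])/r[:,2])[:,None]
def toolR(yaw,tilt=np.pi/6):
    Z=np.array([np.sin(tilt)*np.cos(yaw),np.sin(tilt)*np.sin(yaw),-np.cos(tilt)])
    Y=np.array([np.cos(tilt)*np.cos(yaw),np.cos(tilt)*np.sin(yaw),np.sin(tilt)])
    return Rot.from_matrix(np.c_[np.cross(Y,Z),Y,Z])
def plan(pos,R,o=None,verbose=True):
    "calls needed from the measured (or given) pose to the target: numbers per call and least rows"
    o=o or telemetry.get_obs(); p=np.array(o['tool_pos']); A=Rot.from_rotvec(o['tool_rot'])
    pos=np.array(pos)
    for k in range(6):
        w=(A.inv()*R).as_rotvec()/np.radians(30); s=A.inv().apply(pos-p)/.3
        f=min(1,.98/max(abs(w).max(),abs(s).max(),1e-9))
        rows=max(np.linalg.norm(s*f)*300/62.5,np.linalg.norm(w*f)*30/10.7)
        print(np.round(np.r_[w*f,s*f],3),'rows>=%.1f'%rows)
        if f==1: break
        A=A*Rot.from_rotvec(w*f*np.radians(30)); p=p+(pos-p)*f
E
python3 - <<'E'
from h import *
import pickle
d=pickle.load(open('top.pkl','rb'))
f=lambda c:np.array(c)/3.6+[210,100]
for n,c,z in [('pan',[(65,33),(365,72),(335,315),(30,272)],.035),('mat',[(467,70),(707,95),(685,330),(445,305)],.008),('rim',[(143,88),(310,100),(308,250),(137,243)],.083)]:
    P=ray(d,f(c),z)[:,:2]; e=(P[0]-P[1]+P[3]-P[2])/2
    print(n,P.mean(0).round(4),np.linalg.norm(e).round(3),'yaw',np.arctan2(-e[0],e[1]).round(3))
yaw=-.055; R=toolR(yaw)
grip=np.array([.664-.085*np.cos(yaw),.128-.085*np.sin(yaw),.113]); Z=R.as_matrix()[:,2]
print(grip,grip+Z*.019-Z*.12)
plan(grip+Z*.019-Z*.12,R)
E
```

```text
pan [0.6704 0.1493] 0.259 yaw -0.142
mat [ 0.6507 -0.1749] 0.208 yaw -0.111
rim [0.6621 0.1262] 0.138 yaw -0.063
[0.57912853 0.13267264 0.113     ] [0.52870489 0.13544874 0.20046857]
[-0.314 -0.262  0.98  -0.608 -0.467  0.038] rows>=3.7
[-0.314 -0.262  0.98  -0.754 -0.119  0.084] rows>=3.7
[-0.206 -0.172  0.643 -0.461  0.158  0.129] rows>=2.4
```

```bash
python3 -m pendant '[-0.31,-0.26,0.98,-0.61,-0.47,0.04,1,-0.31,-0.26,0.98,-0.61,-0.47,0.04,1,-0.31,-0.26,0.98,-0.61,-0.47,0.04,1,-0.31,-0.26,0.98,-0.61,-0.47,0.04,1]'
python3 -m pendant '[-0.31,-0.26,0.98,-0.75,-0.12,0.08,1,-0.31,-0.26,0.98,-0.75,-0.12,0.08,1,-0.31,-0.26,0.98,-0.75,-0.12,0.08,1,-0.31,-0.26,0.98,-0.75,-0.12,0.08,1]'
python3 -m pendant '[-0.2,-0.17,0.64,-0.46,0.16,0.13,1,-0.2,-0.17,0.64,-0.46,0.16,0.13,1,-0.2,-0.17,0.64,-0.46,0.16,0.13,1,-0.2,-0.17,0.64,-0.46,0.16,0.13,1]'
python3 - <<'E'
from h import *
import pickle
d=cam('wrist'); pickle.dump(d,open('wrist.pkl','wb')); cv2.imwrite('pics/w1.png',cv2.cvtColor(d['image'],cv2.COLOR_RGB2BGR))
R=toolR(-.055);Z=R.as_matrix()[:,2]
g=np.array([.579,.1327,.113])
print(telemetry.get_obs()['q'])
plan(g+Z*(.019-.12),R); plan(g+Z*.019,R)
W=world(d); z=W[...,2]; m=(z>.10)&(z<.145)&(W[...,0]>.54)&(W[...,0]<.62)&(abs(W[...,1]-.13)<.07); P=W[m]; print(m.sum())
for a in np.arange(.10,.14,.006):
    q=P[abs(P[:,2]-a)<.003]
    if len(q): print(a.round(3),len(q),q.mean(0).round(4),q[:,1].min().round(3),q[:,1].max().round(3),np.polyfit(q[:,1],q[:,0],1).round(3))
E
```

```text
t: 0.6
tool_pos: [0.288, 0.4276, 0.2182]
tool_rot: [1.084, 2.778, 0.214]
contact_force: [2.2, -0.6, 0.0]
opening: 0.0856
grip_force: 0.0
t: 1.1
tool_pos: [0.4325, 0.2504, 0.2078]
tool_rot: [1.675, 2.27, 0.397]
contact_force: [-0.4, -0.1, -0.4]
opening: 0.0852
grip_force: 0.0
t: 1.6
tool_pos: [0.529, 0.1344, 0.2005]
tool_rot: [1.98, 1.872, 0.493]
contact_force: [-0.5, -0.3, 0.5]
opening: 0.0849
grip_force: 0.0
[ 0.17159625 -0.43792601  2.14947484 -0.13898588  0.93013017  0.28100156]
[-0.015  0.001  0.001  0.    -0.     0.001] rows>=0.0
[-0.015  0.001  0.001  0.     0.003  0.401] rows>=1.9
1694
0.1 8 [0.5876 0.1774 0.1017] 0.176 0.178 [0.248 0.544]
0.106 17 [0.5871 0.1776 0.1068] 0.176 0.178 [-3.347  1.181]
0.112 14 [0.583  0.1777 0.1123] 0.176 0.178 [-5.448  1.551]
0.118 17 [0.5804 0.178  0.1181] 0.177 0.178 [-6.03   1.653]
0.124 19 [0.5769 0.1782 0.1239] 0.177 0.178 [-6.176  1.677]
0.13 633 [0.5666 0.136  0.1317] 0.084 0.179 [0.063 0.558]
0.136 986 [0.5702 0.134  0.1344] 0.084 0.179 [0.052 0.563]
```

View pics/w1.png

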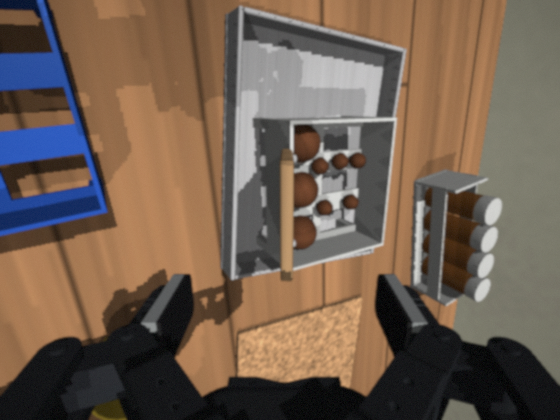

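The wrist view shows the handle's top edge edge-on at x≈287, y 150–280, between the fingers. It agrees with the estimate, so I descend and close.

```bash
python3 -m pendant '[-0.015,0,0,0,0,0.15,1,-0.015,0,0,0,0.002,0.25,1,-0.015,0,0,0,0.003,0.34,1,-0.015,0,0,0,0.003,0.4,1,-0.015,0,0,0,0.003,0.4,1,-0.015,0,0,0,0.003,0.4,0,-0.015,0,0,0,0.003,0.4,0,-0.015,0,0,0,0.003,0.4,0,-0.015,0,0,0,0.003,0.4,0,-0.015,0,0,0,0.003,0.4,0,-0.015,0,0,0,0.003,0.4,0]' 100
python3 - <<'E'
from h import *
R=toolR(-.055);o=telemetry.get_obs();print(o['tool_pos'],o['contact_force'],o['wrist_torque'],o['opening'],o['grip_force'])
p=np.array([.579,.1327,.113])+R.as_matrix()[:,2]*.019
plan(p,R);plan(p+[0,0,.02],R);plan(p+[.006,.023,.02],R)
E
```

```text
t: 3.02
tool_pos: [0.5893, 0.1328, 0.0983]
tool_rot: [1.971, 1.869, 0.503]
contact_force: [-1.6, 0.6, 4.2]
opening: 0.0087
grip_force: 98.2
[0.58926473 0.13277049 0.09829826] [-1.59986581  0.55940025  4.19356012] [ 0.01894358  0.38577358 -0.03830443] 0.008705616563573607 98.22614908218384
[ 0.005 -0.001  0.003 -0.002 -0.005  0.004] rows>=0.0
[ 0.005 -0.001  0.003 -0.002  0.028 -0.054] rows>=0.3
[ 0.005 -0.001  0.003  0.075  0.042 -0.046] rows>=0.5
```

```bash
python3 -m pendant '[0,0,0,0,0.008,-0.014,0,0,0,0,0,0.016,-0.028,0,0,0,0,0,0.025,-0.043,0,0,0,0,0,0.033,-0.058,0,0,0,0,0.025,0.037,-0.055,0,0,0,0,0.05,0.042,-0.051,0,0,0,0,0.077,0.047,-0.048,0,0,0,0,0.077,0.047,-0.048,0,0,0,0,0.077,0.047,-0.048,0]'
python3 - <<'E'
from h import *
d=cam('wrist'); cv2.imwrite('pics/w2.png',cv2.cvtColor(d['image'],cv2.COLOR_RGB2BGR))
d=cam('scene'); cv2.imwrite('pics/s2.png',cv2.cvtColor(cv2.resize(d['image'][180:300,260:420],None,fx=4,fy=4),cv2.COLOR_RGB2BGR))
W=world(d); z=W[...,2]; m=(z>.092)&(z<.115)&(W[...,0]>.61)&(W[...,0]<.76)&(W[...,1]>.07)&(W[...,1]<.24)
P=W[m]; print(m.sum()); A=np.c_[P-P.mean(0)]; print(P.mean(0),np.linalg.lstsq(np.c_[P[:,:2],np.ones(len(P))],P[:,2],rcond=None)[0])
E
```

```text
t: 4.15
tool_pos: [0.5949, 0.1557, 0.1167]
tool_rot: [1.971, 1.87, 0.501]
contact_force: [0.2, -1.1, -3.9]
opening: 0.0088
grip_force: 97.4
318
[0.68249919 0.14829985 0.09818891] [-0.00253142 -0.0030324   0.10036631]
```

View pics/s2.png

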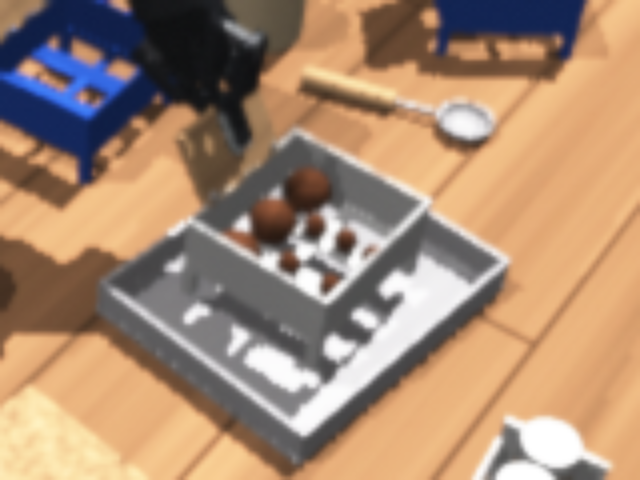

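The sieve is held level and clear of the floor with all the nuts inside. Now a brisk side-to-side shake along tool x.

```bash
python3 -m pendant '[0,0,0,0.07,0,0,0,0,0,0,-0.07,0,0,0,0,0,0,0.07,0,0,0,0,0,0,-0.07,0,0,0,0,0,0,0.07,0,0,0,0,0,0,-0.07,0,0,0,0,0,0,0.07,0,0,0,0,0,0,-0.07,0,0,0,0,0,0,0.07,0,0,0,0,0,0,-0.07,0,0,0,0,0,0,0,0,0,0,0,0,0,0,0,0,0]'
cat > look.py <<'E'
import sys
from h import *
d=cam('wrist'); w=cv2.cvtColor(d['image'],cv2.COLOR_RGB2BGR)
d=cam('scene'); s=cv2.resize(cv2.cvtColor(d['image'][170:300,260:420],cv2.COLOR_RGB2BGR),None,fx=2.4,fy=2.4,interpolation=2)
c=cv2.resize(w[0:330,180:440],(320,406)); s=cv2.copyMakeBorder(s,0,406-s.shape[0],0,0,cv2.BORDER_CONSTANT)
cv2.imwrite(f'pics/{sys.argv[1]}.png',np.hstack([c,s]))
E
python3 look.py l1
```

```text
t: 5.75
tool_pos: [0.5953, 0.1558, 0.1175]
tool_rot: [1.97, 1.87, 0.503]
contact_force: [-0.4, 0.5, -3.3]
opening: 0.0088
grip_force: 98.4
```

View pics/l1.png

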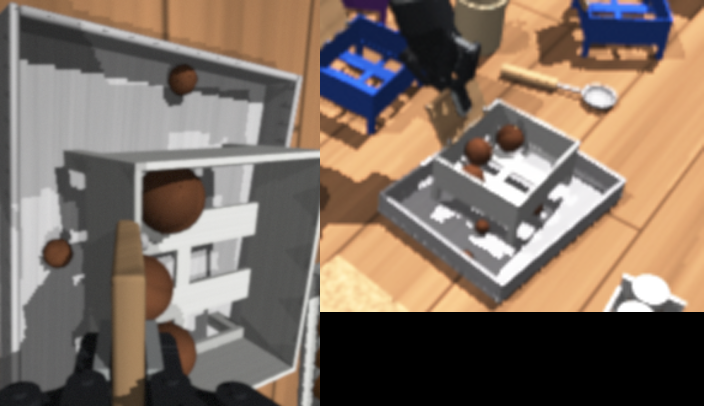

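The lands look empty: two nutmegs show in the pan in the wrist crop, at (182,80) and (57,253), and about three in the scene crop, at (482,227), (540,210) and (470,252). I'll count them by position.

```bash
cat > count.py <<'E'
from h import *
for n in ['wrist','scene','top']:
    d=cam(n);W=world(d);h=cv2.cvtColor(d['image'],cv2.COLOR_RGB2HSV)
    m=((h[...,0]<14)&(h[...,1]>80)&(h[...,2]>25)&(abs(W[...,0]-.67)<.115)&(abs(W[...,1]-.15)<.14)&(W[...,2]<.11)).astype(np.uint8)
    k,l,s,c=cv2.connectedComponentsWithStats(m)
    for i in range(1,k):
        if s[i,4]>5: P=W[l==i]; print(n,c[i].round(),s[i,4],np.median(P,0).round(3),P[:,2].max().round(3))
E
python3 count.py
```

```text
wrist [122.  22.] 8 [0.556 0.289 0.   ] 0.001
wrist [131.  26.] 40 [0.56  0.286 0.   ] 0.002
wrist [145.  26.] 30 [0.569 0.288 0.   ] 0.002
wrist [161.  38.] 207 [0.578 0.281 0.   ] 0.002
wrist [160.  25.] 10 [0.578 0.288 0.001] 0.002
wrist [173.  34.] 55 [0.585 0.283 0.   ] 0.002
wrist [124.  26.] 10 [0.556 0.287 0.   ] 0.001
wrist [123.  31.] 6 [0.556 0.284 0.   ] 0.001
wrist [140.  35.] 22 [0.565 0.282 0.   ] 0.002
wrist [149.  45.] 78 [0.569 0.277 0.   ] 0.002
wrist [132.  37.] 40 [0.561 0.281 0.   ] 0.002
wrist [337.  36.] 77 [0.726 0.288 0.   ] 0.002
wrist [366.  39.] 125 [0.756 0.286 0.   ] 0.002
wrist [384.  42.] 84 [0.779 0.285 0.   ] 0.002
wrist [136.  51.] 95 [0.561 0.273 0.   ] 0.002
wrist [129.  47.] 15 [0.557 0.275 0.001] 0.002
wrist [142.  55.] 6 [0.564 0.271 0.001] 0.002
wrist [160.  54.] 8 [0.574 0.271 0.   ] 0.001
wrist [162.  58.] 72 [0.576 0.269 0.   ] 0.002
wrist [329.  64.] 401 [0.697 0.264 0.022] 0.026
wrist [140.  66.] 81 [0.561 0.264 0.   ] 0.002
wrist [173.  71.] 82 [0.582 0.261 0.   ] 0.003
wrist [155.  65.] 8 [ 0.571  0.265 -0.   ] 0.001
wrist [162.  67.] 
[... 1254 characters left out ...]
wrist [163. 229.] 7 [0.557 0.151 0.   ] 0.001
wrist [327. 280.] 522 [0.651 0.115 0.082] 0.088
wrist [176. 292.] 21 [0.558 0.095 0.   ] 0.002
wrist [177. 299.] 8 [ 0.557  0.088 -0.   ] 0.001
wrist [177. 306.] 16 [0.556 0.082 0.   ] 0.001
scene [339. 227.] 91 [0.653 0.191 0.081] 0.092
scene [325. 234.] 126 [0.636 0.14  0.081] 0.09
scene [299. 272.] 184 [ 0.619  0.019 -0.   ] 0.005
scene [327. 265.] 21 [0.686 0.079 0.022] 0.029
scene [351. 283.] 114 [0.774 0.084 0.   ] 0.006
top [228. 140.] 18 [0.7   0.265 0.023] 0.029
top [302. 142.] 17 [0.69  0.036 0.023] 0.028
top [247. 153.] 85 [0.646 0.201 0.086] 0.096
top [280. 153.] 83 [0.644 0.107 0.083] 0.093
top [265. 158.] 51 [0.632 0.148 0.084] 0.09
```

```bash
python3 - <<'E'
from h import *
d=cam('scene');W=world(d);h=cv2.cvtColor(d['image'],cv2.COLOR_RGB2HSV)
for v in range(253,263):
    print(v,[(u,tuple(int(x) for x in d['image'][v,u]),W[v,u].round(3).tolist()) for u in range(349,356,2)])
cv2.imwrite('pics/c2.png',cv2.cvtColor(cv2.resize(d['image'][210:300,295:395],None,fx=6,fy=6,interpolation=2),cv2.COLOR_RGB2BGR))
E
```

```text
253 [(349, (79, 78, 78), [0.732, 0.123, 0.072]), (351, (78, 77, 77), [0.733, 0.134, 0.063]), (353, (77, 76, 77), [0.735, 0.147, 0.054]), (355, (96, 95, 96), [0.723, 0.194, 0.006])]
254 [(349, (79, 78, 78), [0.733, 0.121, 0.069]), (351, (76, 74, 73), [0.734, 0.134, 0.059]), (353, (76, 74, 75), [0.718, 0.19, 0.002]), (355, (77, 76, 77), [0.723, 0.195, 0.001])]
255 [(349, (78, 77, 76), [0.733, 0.123, 0.063]), (351, (68, 61, 56), [0.734, 0.136, 0.053]), (353, (87, 84, 84), [0.722, 0.183, 0.006]), (355, (80, 78, 79), [0.727, 0.187, 0.005])]
256 [(349, (75, 72, 71), [0.733, 0.125, 0.058]), (351, (57, 42, 35), [0.724, 0.163, 0.019]), (353, (97, 93, 93), [0.724, 0.18, 0.005]), (355, (100, 99, 100), [0.729, 0.183, 0.007])]
257 [(349, (68, 59, 56), [0.733, 0.126, 0.052]), (351, (53, 36, 28), [0.726, 0.159, 0.02]), (353, (89, 85, 85), [0.726, 0.177, 0.004]), (355, (123, 122, 124), [0.732, 0.178, 0.007])]
258 [(349, (57, 46, 41), [0.722, 0.156, 0.015]), (351, (66, 57, 54), [0.728, 0.156, 0.019]), (353, (122, 119, 121), [0.728, 0.174, 0.004]), (355, (123, 122, 124), [0.733, 0.178, 0.004])]
259 [(349, (76, 70, 70), [0.723, 0.154, 0.013]), (351, (95, 91, 91), [0.727, 0.16, 0.01]), (353, (191, 188, 191), [0.73, 0.168, 0.005]), (355, (125, 123, 125), [0.736, 0.171, 0.007])]
260 [(349, (94, 92, 94), [0.723, 0.155, 0.007]), (351, (109, 106, 108), [0.728, 0.159, 0.007]), (353, (202, 200, 202), [0.732, 0.165, 0.005]), (355, (148, 146, 149), [0.739, 0.165, 0.009])]
261 [(349, (78, 77, 79), [0.725, 0.153, 0.005]), (351, (102, 100, 102), [0.73, 0.156, 0.006]), (353, (140, 137, 139), [0.735, 0.161, 0.005]), (355, (210, 208, 210), [0.739, 0.166, 0.004])]
262 [(349, (75, 74, 75), [0.727, 0.149, 0.005]), (351, (81, 80, 81), [0.732, 0.152, 0.007]), (353, (128, 127, 129), [0.736, 0.16, 0.002]), (355, (245, 245, 246), [0.741, 0.162, 0.004])]
```

View pics/c2.png

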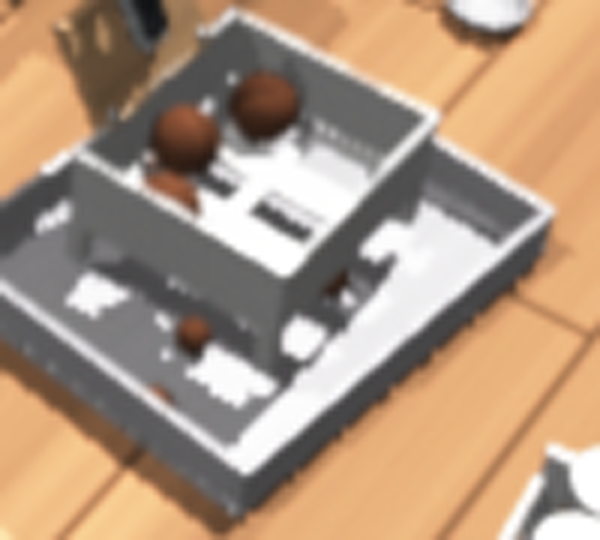

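The crop shows the fifth nutmeg under the sieve at crop (335,285), world about (0.724, 0.158, 0.02). All five are in the pan at (.697,.264), (.601,.169), (.686,.079), (.690,.036) and (.724,.158), and the three walnuts are still in the sieve. Now I lift and carry it to the mat.

```bash
python3 -m pendant '[0,0,0,0,0.02,-0.035,0,0,0,0,0,0.045,-0.078,0,0,0,0,0,0.075,-0.13,0,0,0,0,0,0.1,-0.173,0,0,0,0,-0.02,0.1,-0.173,0,0,0,0,-0.07,0.1,-0.173,0,0,0,0,-0.15,0.1,-0.173,0,0,0,0,-0.24,0.1,-0.173,0,0,0,0,-0.33,0.1,-0.173,0,0,0,0,-0.4,0.1,-0.173,0,0,0,0,-0.44,0.1,-0.173,0,0,0,0,-0.45,0.1,-0.173,0]'
python3 -m pendant '[0,0,0,-0.02,0,0,0,0,0,0,-0.07,0,0,0,0,0,0,-0.14,0,0,0,0,0,0,-0.23,0,0,0,0,0,0,-0.32,0,0,0,0,0,0,-0.41,0,0,0,0,0,0,-0.5,0,0,0,0,0,0,-0.56,0,0,0,0,0,0,-0.6,0,0,0,0,0,0,-0.62,0,0,0,0,0,0,-0.63,0,0,0,0,0,0,-0.63,0,0,0]'
python3 - <<'E'
from h import *
d=cam('top');W=world(d);z=W[...,2]; h=cv2.cvtColor(d['image'],cv2.COLOR_RGB2HSV)
cv2.imwrite('pics/t3.png',cv2.cvtColor(cv2.resize(d['image'][95:205,215:430],None,fx=3.6,fy=3.6,interpolation=2),cv2.COLOR_RGB2BGR))
o=telemetry.get_obs();p=o['tool_pos'];print(p,p+[.0737,-.0058,-.0933])
m=(z>.14)&(z<.175)&(W[...,0]>.595)&(W[...,0]<.75)&(abs(W[...,1]+.174)<.1);P=W[m]
r=cv2.minAreaRect((P[:,:2]*1000).astype(np.float32));print(r,np.median(P[:,2]))
R=toolR(-.055);plan([.578,-.168,.1063],R);plan([.578,-.168,.1013],R)
E
```

```text
t: 7.55
tool_pos: [0.5875, 0.0201, 0.1766]
tool_rot: [1.972, 1.869, 0.501]
contact_force: [1.2, 0.5, -3.3]
opening: 0.0088
grip_force: 98.3
t: 9.05
tool_pos: [0.5778, -0.1676, 0.1771]
tool_rot: [1.971, 1.87, 0.502]
contact_force: [0.3, -0.2, -3.6]
opening: 0.009
grip_force: 98.3
[ 0.57782168 -0.16751582  0.17709417] [ 0.65152168 -0.17331582  0.08379417]
((656.4566040039062, -169.32919311523438), (145.20347595214844, 126.7674560546875), 88.3717041015625) 0.14851299951612731
[ 0.003 -0.002  0.005 -0.001 -0.118  0.205] rows>=1.1
[ 0.003 -0.002  0.005 -0.001 -0.126  0.219] rows>=1.2
```

View pics/t3.png

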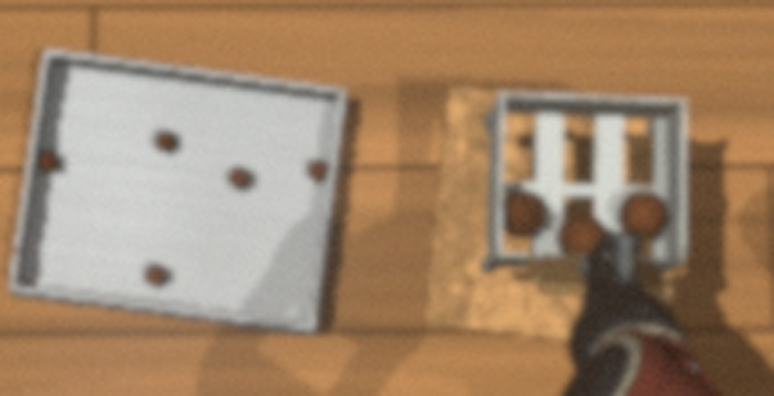

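Five nutmegs show in the pan at (50,162), (166,141), (240,178), (318,170) and (157,275). The three walnuts are in the sieve, which is over the mat. Descending in two stages.

```bash
python3 -m pendant '[0,0,0,0,-0.015,0.026,0,0,0,0,0,-0.045,0.078,0,0,0,0,0,-0.075,0.13,0,0,0,0,0,-0.1,0.173,0,0,0,0,0,-0.113,0.196,0,0,0,0,0,-0.119,0.206,0,0,0,0,0,-0.119,0.206,0]'
python3 -m pendant '[0,0,0,0,-0.0015,0.0026,0,0,0,0,0,-0.003,0.0052,0,0,0,0,0,-0.0045,0.0078,0,0,0,0,0,-0.0045,0.0078,0]'
```

```text
t: 9.98
tool_pos: [0.5781, -0.1681, 0.106]
tool_rot: [1.971, 1.869, 0.502]
contact_force: [-0.0, 0.1, -3.0]
opening: 0.0087
grip_force: 98.3
t: 10.48
tool_pos: [0.578, -0.1681, 0.1033]
tool_rot: [1.97, 1.869, 0.502]
contact_force: [1.0, 0.1, -1.9]
opening: 0.0089
grip_force: 98.4
```

```bash
python3 -m pendant '[0,0,0,0,-0.001,0.0015,0,0,0,0,0,-0.002,0.003,0,0,0,0,0,-0.002,0.003,0]'
python3 -m pendant '[0,0,0,0,-0.001,0.0015,0,0,0,0,0,-0.001,0.0025,0,0,0,0,0,-0.001,0.0025,0]'
```

```text
t: 10.85
tool_pos: [0.5783, -0.1681, 0.1029]
tool_rot: [1.97, 1.869, 0.502]
contact_force: [-3.5, 2.2, 2.9]
opening: 0.0085
grip_force: 99.2
t: 11.22
tool_pos: [0.5787, -0.1682, 0.1027]
tool_rot: [1.969, 1.869, 0.503]
contact_force: [-4.3, 3.4, 6.0]
opening: 0.0085
grip_force: 100.0
```

```bash
python3 -m pendant '[0,0,0,0,0,0,0,0,0,0,0,0,0,0]' 20
python3 -m pendant '[0,0,0,0,0,0,0.25,0,0,0,0,0,0,0.5,0,0,0,0,0,0,0.6,0,0,0,0,0,0,0.6,0,0,0,0,0,0,0.6,0,0,0,0,0,-0.08,0.6,0,0,0,0,0,-0.2,0.6,0,0,0,0,0,-0.35,0.6,0,0,0,0,0,-0.5,0.6,0,0,0,0,0,-0.5,0.6,0,0,0,0,0,-0.5,0.6]'
python3 - <<'E'
from h import *
d=cam('top');W=world(d);z=W[...,2]
t=cv2.resize(cv2.cvtColor(d['image'][95:205,215:430],cv2.COLOR_RGB2BGR),None,fx=3,fy=3,interpolation=2)
s=cam('scene');s=cv2.cvtColor(s['image'],cv2.COLOR_RGB2BGR)[190:400,120:420]
s=cv2.copyMakeBorder(s,0,0,0,t.shape[1]-s.shape[1],cv2.BORDER_CONSTANT)
cv2.imwrite('pics/f.png',np.vstack([t,s]))
m=(z>.078)&(z<.092)&(W[...,0]>.57)&(W[...,0]<.75)&(abs(W[...,1]+.174)<.1);P=W[m]
print(cv2.minAreaRect((P[:,:2]*1000).astype(np.float32)),np.median(P[:,2]))
print(np.linalg.lstsq(np.c_[P[:,:2],np.ones(len(P))],P[:,2],rcond=None)[0],telemetry.get_obs()['contact_force'])
E
```

```text
t: 11.48
tool_pos: [0.5787, -0.1682, 0.1027]
tool_rot: [1.969, 1.868, 0.503]
contact_force: [-5.6, 2.7, 6.4]
opening: 0.0091
grip_force: 100.0
t: 12.85
tool_pos: [0.5026, -0.1638, 0.2305]
tool_rot: [1.971, 1.87, 0.501]
contact_force: [-1.0, -0.2, 0.0]
opening: 0.0513
grip_force: 0.0
((653.772705078125, -168.65342712402344), (145.38072204589844, 131.62362670898438), 88.11797332763672) 0.08531814646977731
[-0.00913339  0.00779593  0.09240704] [-0.05520651 -0.2981158  -0.31095221]
```

View pics/f.png

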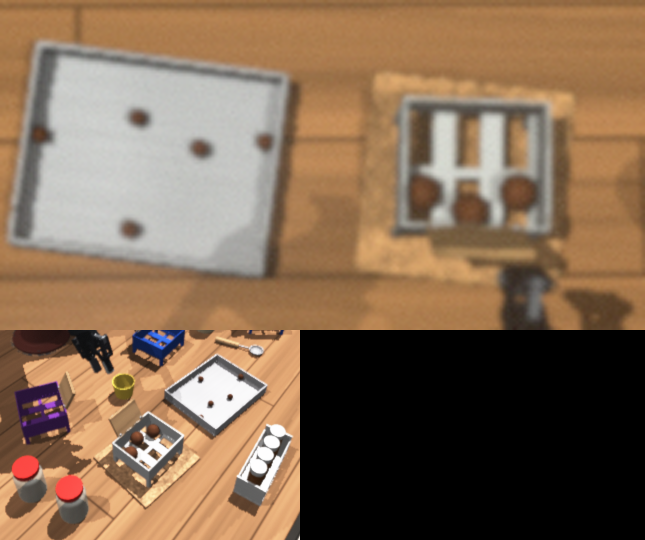

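The sieve stands level near the middle of the mat with the walnuts in it. The five nutmegs are in the pan and the gripper is clear.

```bash
python3 -c "
from station import ctrl
print(ctrl.finish_job())"
```

```text
the job is handed in; nothing more can be done
None
```

I handed the job in at about 13 s of robot time (the grader returned no verdict): the sieve stands level on the cork mat, about 5 mm from its centre, with the three walnuts in it, all five nutmegs are in the pan, and the gripper is clear of everything.

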